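# Rock the seesaw gate and feed the grinding balls to the empty tray

### The arm

A 6-joint arm with a two-finger parallel gripper is mounted at the origin on the work surface. World frame = base frame: x ahead of the robot, y to its left, z up, the work surface at z = 0. Lengths are in m, angles in degrees, forces in N, time in s.
With the tool pointing down it reaches from about 0.325 to 0.85 m from the base axis. Payload 15.5 kg.
Tool frame: the origin (TCP) lies midway between the tips of the shut fingers; the grasp point (between the pads) lies 19 mm behind it; x points along the fingers, z is the direction in which the jaws open and shut, and the axes are right-handed (so a half turn about x gives the same grasp; the last joint's range is limited). The gripper opens to 91 mm and grips with 3 to 60 N. Pads are 32 mm wide; open, the fingers measure 118 mm over their backs; the gripper's body (76 mm by 178 mm) begins 60 mm behind the grasp point.
Start: joints at [-79.956, 28.281, 77.091, -0, 74.628, -5.472], TCP at [0.167, -0.602, 0.214] pointing down, gripper open.
Joint ranges: [-166.48, 166.48], [-47.26, 123.95], [12.59, 153.08], [-70.14, 250.14], [6.76, 159.57], [-176.63, 176.63]. Speed limits (degrees/s): [108.29, 108.29, 147.25, 172.46, 172.46, 172.46].

### API

Orientations are given as [roll, pitch, yaw] about the fixed x, y, z axes, in that order (R = Rz(yaw) Ry(pitch) Rx(roll)).
In Python, from plant import env gives the robot as it stands. The module is installed in compiled form; this text tells all that it offers.
- The arm moves only by the tool apply_moves, never from a script. Its argument "motion" is a list of rows, each a list of 4 numbers: the shift along the tool's x, y, z as a fraction of full scale, then the turn about the tool's x as a fraction of full scale. A call has 1 to 8 rows; each row shifts and turns the commanded pose from where the row before left it, along the tool's axes as they then stand; what a row does not reach is not made up. Full scale, the value 1, is 30 mm for a shift and 5 degrees for a turn. A row lasts 1/12 s, in which the tool goes at most 41.7 mm and 7.16 degrees, less where a joint would pass 70% of its speed; a pose out of reach is approached as far as the arm can. A call with a number of a shift or a turn outside -1 to 1 is refused whole. A call with a gripper value outside its range is refused whole. "gripper" is the closure in counts, from 0 (fully open) to 255 (shut), set as the call begins (left out, the last holds). The fingers move at their own pace and stop on an object; "newtons" is the grip in N (left out, the last holds). Time passes only in rows, so rows that do not move let the fingers close. It gives the time, the measured TCP pose, the force and the opening at its end, in the units of the state.
- env.get_obs(): the state, without advancing time (a new reading comes with each control period).
- env.read_camera(name): name is "side" or "top"; returns a dict with "color" (480x640x3 uint8, blue, green, red), "fx", "fy", "cx", "cy" (pixels), "extrinsics" (4x4, takes a point from camera to world coordinates). Camera axes: x right, y up, looking along -z (the intrinsics and any distortion apply to the point x, -y, -z); pixel columns grow to the right and rows downward; lengths in m; the calibration is good to about 2 mm. A picture is of the moment at which its call begins. There is no depth.
- env.job_done(): hands the job in, once; it reports no verdict.
Trained networks look in the newest picture that a camera, given by its name, has taken for a name from the list of things; names that differ only in an ending like _2 or _b are one class to them, and where a whole thing is asked for, a point or a joint stands for the part that bears it (a point fixed in the world has none). Each returns a list of dicts, best first, with "p" (0 to 1); they miss things now and then, are a little off and sometimes report something else, mostly with a low value. They report only what shows in the picture. A call takes as long as a camera call. They do not tell look-alikes from the thing itself.
- env.regions_of(camera, label): "mask" (480x640 bool, what is visible of it) and "extent" ([centre column, centre row, width, height] in pixels, round what is visible of it).
The state is a dict: "time": time; "joint_positions": joint angles; "joint_velocities": joint speeds; "effort": joint torques, N m; "tcp_pos": TCP position; "eef_rot": TCP orientation; "wrist_force": force on the tool from outside, world axes, zero at the start; "wrist_torque": the same for the moment, N m; "width": finger opening in m.
Only numpy, scipy, OpenCV 4.12 (cv2) and the standard library are available. Lean on these libraries where they do the work, as an engineer would, in place of code of your own. Each camera call takes 0.05 s, during which the arm holds its last target.

### The job

The left tray of the grinding-ball feeder is full. Rock the blue seesaw gate fully over to the right (press its raised right end; the yellow pads are there for that), and only then push the red knob of the stop rod fully in, so that the three waiting balls roll down the right chute and come to rest in the right tray. Fingertip work only: do not touch or lift the balls, and leave the seesaw tipped right, the stop pushed in and everything else where it stands.

Things in the scene. Friction and masses are not known exactly. Their poses are not given: they have to be found in the camera images.
- feeder: Fixed grinding-ball feeder, timber and aluminium, 310 mm front to back, 650 mm side to side. Origin: table height, below the pivot point. +z up, -x its front (roughly towards the robot), +y its left, -y its right (as the robot sees it); yawed up to 0.3 rad. Below each end of the seesaw a catch chute leads outwards into a tray.
- infeed_lip (a point): Middle of the floor at the front lip of the aluminium infeed chute, 142 mm above the table, 50 mm behind the pivot point, over the middle of the seesaw's back wall. The chute runs back from here along feeder +x for 155 mm, rising to 165 mm; 43 mm wide outside, side walls 20 mm high.
- pivot (a point): A point on the seesaw's pivot axis, which lies along feeder x, 110 mm above the table. The blue seesaw gate is a trough 260 mm long (feeder y) and 70 mm wide (from 22 mm in front of this point to 48 mm behind it), with a dark steel weight of 36 mm diameter at the middle of its front, reaching 72 mm in front of the pivot and 165 mm above the table.
- seesaw (a joint): Tilt (rad) of the blue seesaw gate. 0 = level; -0.22 = left (+y) end fully down on its limit, balls run left; +0.22 = right (-y) end fully down, balls run right. It is top-heavy, so it falls by itself to whichever side it has been rocked past level and stays there. About half a newton on a pad rocks it. It starts with the left end down.
- right_pad (a point): Middle of the top face of the right yellow press pad, a plate 58 mm (x) by 44 mm (y) by 6 mm on the seesaw's front side, 100 mm right of the pivot and 55 mm in front of the pivot point; free above and in front. About 141 mm above the table when raised, 97 mm when fully down. The trough's front wall, 33 mm behind this point, stands 15 mm higher.
- left_pad (a point): The same point on the left yellow pad, 100 mm left of the pivot.
- stop (a joint): Travel (m) of the stop: a steel plate hanging in the infeed chute in front of the waiting balls, on a 10 mm push rod that slides along feeder y, 192 mm above the table, 90 mm behind the pivot. 0 = shut; 0.045 = pushed fully in (towards feeder +y) against its limit, infeed open. Friction about 1.2 N; it stays where it is left.
- stop_knob (a point): Middle of the outer face (facing feeder -y) of the red push knob on the right end of the stop rod: a disc of 36 mm diameter, 10 mm thick, axis along y, 192 mm above the table; at the start 120 mm right of the infeed's middle line. Pushing this face towards feeder +y opens the stop. Nothing stands to its right at this height.
- right_tray (a point): Middle of the inner floor (5 mm above the table) of the right, empty dark wooden tray: inside 114 mm square, walls 48 mm high above the table, the outer one 82 mm; centre 262 mm to the right of the pivot and 13 mm behind it.
- left_tray (a point): The same point of the left tray, which is full: a layer of 16 white balls fixed in it.
- ball1_center (a point): Centre of white ceramic grinding ball 1 of 3, 28 mm diameter, about 42 g. At the start the three wait in a row in the infeed chute behind the stop, ball 1 in front. They roll freely once the stop opens.
- ball2_center (a point): Centre of white ceramic grinding ball 2 of 3, 28 mm diameter, about 42 g. At the start the three wait in a row in the infeed chute behind the stop, ball 1 in front. They roll freely once the stop opens.
- ball3_center (a point): Centre of white ceramic grinding ball 3 of 3, 28 mm diameter, about 42 g. At the start the three wait in a row in the infeed chute behind the stop, ball 1 in front. They roll freely once the stop opens.
- jar: Bystander, to be left alone: small pale jar with blue cap, 44 mm diameter, 60 mm high; origin at its underside on the table.
- cup: Bystander, to be left alone: white porcelain cup, 68 mm across, 75 mm high; origin at its underside on the table.
- brush: Bystander, to be left alone: painting brush lying flat, 170 mm long; origin at its underside on the table.
- bowl: Bystander, to be left alone: blue porcelain bowl, 100 mm across, 45 mm high; origin at its underside on the table.
- dish: Bystander, to be left alone: small white dish, 90 mm across, 18 mm high; origin at its underside on the table.
- gauge: Bystander, to be left alone: brass ring gauge lying flat, 52 mm across, 12 mm high; origin at its underside, lying on the table or the feeder's base.
Mind the look-alikes: they are no part of the job. What is shaped like the part that bears ball3_center but green or orange is not meant.

How it is judged:
By the outcome, as a careful person would: the job done as asked, in the order asked, and still so for the second after the job is handed in, with the robot touching nothing.
It also fails if it takes over 45 s, if anything falls off the work surface, if the arm or the gripper's body presses on something with over 40 N, if the wrist force passes 120 N, or if a joint passes its speed limit or range.

## Working session

There is one attempt and no reset: what is moved stays moved. The work goes in short steps, Python scripts to look and compute and a tool call to move; the robot and the scene stay as the last step left them, time stands still between calls to the robot, and variables do not carry over. Pictures are saved under pics/ and viewed, and the job is handed in when it is done.

Besides the shell and the picture viewer there is one more tool, called after "Request:" by a JSON object that holds its "fn" and its "kwargs". apply_moves: Moves the arm, as the interface text tells. Shift numbers are shares of 30 mm and turn numbers shares of 5 degrees, none past 1 either way. Its arguments: {"type":"object","properties":{"motion":{"type":"array","items":{"type":"array","items":{"type":"number","minimum":-1,"maximum":1}}},"gripper":{"type":"number"},"newtons":{"type":"number"}},"required":["motion"]}

```bash
mkdir -p pics; ls
python3 - <<'E'
from plant import env
import cv2
o=env.get_obs()
for k in o: print(k,o[k])
for n in("side","top"):
    c=env.read_camera(n); cv2.imwrite(f"pics/{n}0.png",c["color"])
    print(n,c["fx"],c["fy"],c["cx"],c["cy"],[k for k in c]);print(c["extrinsics"])
    for l in ["feeder","right_pad","left_pad","seesaw","stop_knob","stop","ball1_center"]:
        r=env.regions_of(n,l); print(l,[(round(q["p"],2),[round(float(v),1) for v in q["extent"]]) for q in r][:5])
E
```

```text
pics
time 0.0
joint_positions [-7.99572186e+01  2.83139413e+01  7.71274108e+01 -1.11560339e-03
  7.46285776e+01 -5.47255160e+00]
joint_velocities [-0.17578988  0.01379178 -0.06913869 -0.03697096 -0.09164675  0.09640807]
effort [ 1.41554334e-03 -8.78811622e+01 -3.81858230e+01  7.07985694e-02
  5.32671623e-02 -1.49654188e-04]
tcp_pos [ 0.1671061  -0.60184775  0.21334685]
eef_rot [175.40843715  89.93006206 100.92406658]
wrist_force [-1.22294645  0.94651594 -0.16464175]
wrist_torque [-0.03536231  0.01098547  0.01334372]
width 0.09096717543819781
side 622.2704566556515 622.2704566556515 320.43645110533834 250.89651213195367 ['color', 'fx', 'fy', 'cx', 'cy', 'extrinsics']
[[-0.99381882  0.07931884 -0.07767026  0.52752062]
 [-0.10994857 -0.60655383  0.78740318  1.05071834]
 [ 0.01534471  0.79107583  0.6115256   0.914676  ]
 [ 0.          0.          0.          1.        ]]
feeder [(0.8, [324.1, 287.9, 152.9, 225.0])]
right_pad [(0.68, [366.6, 245.8, 70.6, 93.2]), (0.47, [308.6, 221.7, 6.9, 7.7])]
left_pad [(0.79, [369.3, 244.9, 69.6, 99.9])]
seesaw [(0.74, [370.0, 246.8, 63.3, 98.5]), (0.6
[... 270 characters left out ...]
824586276747 ['color', 'fx', 'fy', 'cx', 'cy', 'extrinsics']
[[-0.02817494  0.9963675  -0.0803616   0.53788825]
 [-0.99941787 -0.02962576 -0.01691855  0.01249563]
 [-0.01923787  0.07983814  0.99662218  1.02856275]
 [ 0.          0.          0.          1.        ]]
feeder [(0.75, [333.1, 239.9, 357.2, 178.5])]
right_pad [(0.58, [336.1, 281.8, 148.4, 89.8]), (0.31, [325.9, 209.8, 16.9, 14.3])]
left_pad [(0.58, [335.9, 281.1, 151.9, 93.8]), (0.35, [324.9, 210.7, 17.2, 18.2])]
seesaw [(0.89, [336.2, 283.6, 150.4, 90.1])]
stop_knob [(0.86, [352.1, 211.8, 96.9, 27.1])]
stop [(0.66, [335.9, 280.9, 144.5, 90.8]), (0.58, [353.8, 210.9, 101.9, 27.5])]
ball1_center [(0.69, [324.8, 209.8, 11.7, 15.6])]
```

View pics/side0.png

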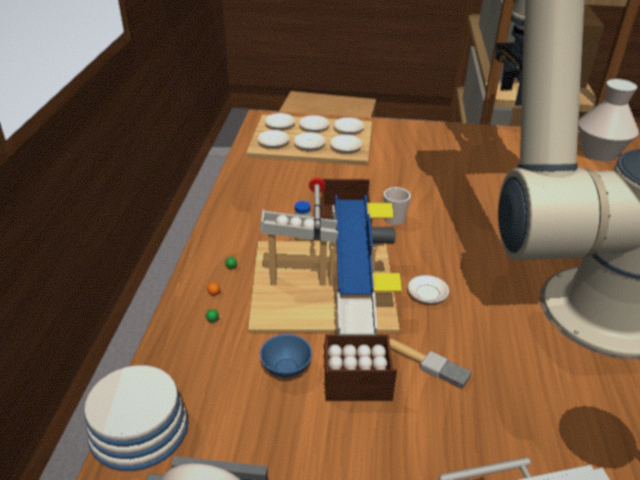

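View pics/top0.png

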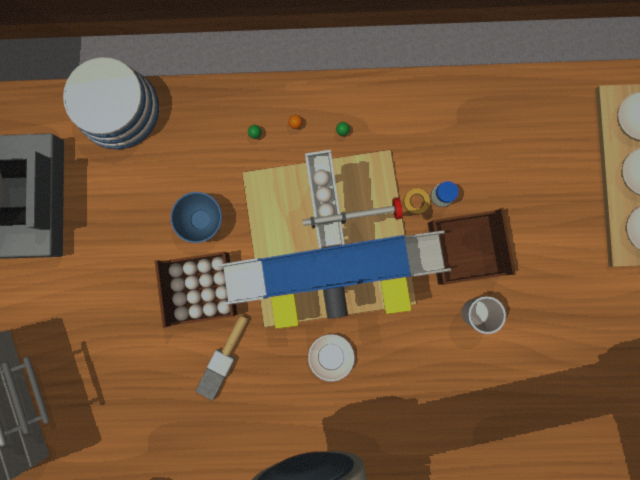

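```bash
cat > h.py <<'E'
import numpy as np, cv2
from scipy.optimize import least_squares
def proj(c,P):
    E=np.array(c["extrinsics"]);P=np.atleast_2d(P)
    q=(P-E[:3,3])@E[:3,:3]
    return np.c_[c["fx"]*q[:,0]/-q[:,2]+c["cx"], c["fy"]*-q[:,1]/-q[:,2]+c["cy"]]
def F2W(p,P):
    P=np.atleast_2d(P);x,y,a=p;c,s=np.cos(a),np.sin(a)
    return np.c_[x+c*P[:,0]-s*P[:,1],y+s*P[:,0]+c*P[:,1],P[:,2]]
E
python3 - <<'E'
from plant import env
from h import *
obs=[]
cs={n:env.read_camera(n) for n in("side","top")}
def cent(c,lo,hi,nm):
    h=cv2.cvtColor(c["color"],cv2.COLOR_BGR2HSV)
    m=cv2.inRange(h,lo,hi);n,l,st,ce=cv2.connectedComponentsWithStats(m)
    for i in range(1,n):
        if st[i][4]>40: print(nm,st[i],ce[i])
for n,c in cs.items():
    cent(c,(24,150,90),(34,255,255),n+" yel")
    cent(c,(0,170,90),(6,255,255),n+" red"); cent(c,(174,170,90),(180,255,255),n+" red2")
t=cs["top"]["color"][140:340,150:520]; cv2.imwrite("pics/t_zoom.png",cv2.resize(t,None,fx=2.15,fy=2.15,interpolation=cv2.INTER_CUBIC))
t=cs["side"]["color"][160:410,230:430]; cv2.imwrite("pics/s_zoom.png",cv2.resize(t,None,fx=2.4,fy=2.4,interpolation=cv2.INTER_CUBIC))
E
```

```text
side yel [368 203  25  15 349] [380.24641834 209.87965616]
side yel [374 273  27  18 477] [386.81132075 281.5870021 ]
side red [309 177  16  15 134] [317.08955224 183.47014925]
top yel [381 278  30  36 868] [395.84447005 295.37096774]
top yel [271 294  28  35 758] [284.43271768 311.02242744]
top red [393 198  10  21 137] [397.62773723 207.89781022]
```

View pics/t_zoom.png

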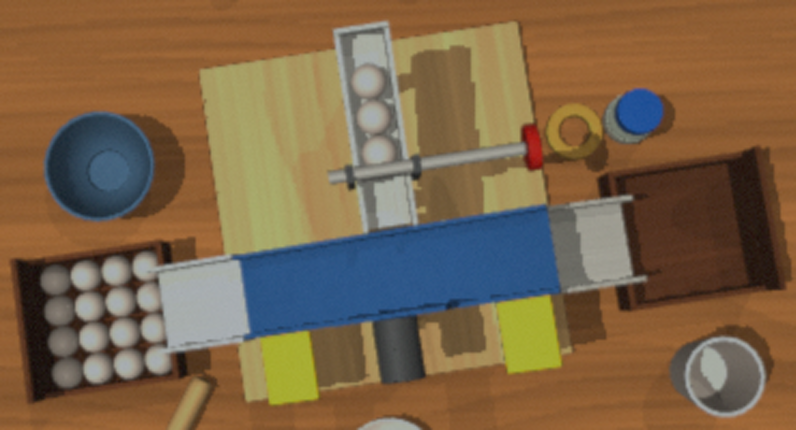

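View pics/s_zoom.png

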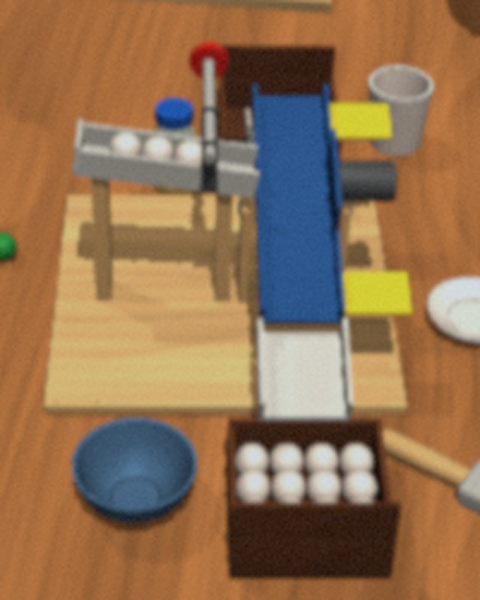

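Run:
```python
from plant import env
from h import *
cs={n:env.read_camera(n) for n in("side","top")}
L=[("side",(.055*-1,-.0956,.141),(380.2,209.9)),("side",(-.055,.0996,.097),(386.8,281.6)),
("top",(-.055,-.0956,.141),(395.8,295.4)),("top",(-.055,.0996,.097),(284.4,311.0)),
("top",(.09,-.115,.192),(397.6,207.9))]
f=lambda p:np.concatenate([proj(cs[n],F2W(p,P))[0]-np.array(u) for n,P,u in L])
r=least_squares(f,[.5,0,0],loss="soft_l1");print(r.x,f(r.x).reshape(-1,2).round(1))
p=r.x
for nm,P in dict(pivot=(0,0,.11),rpad=(-.055,-.0956,.141),rpaddown=(-.055,-.0996,.097),knob=(.09,-.12,.192),knobin=(.09,-.075,.192),rtray=(.013,-.262,.005),lip=(.05,0,.142)).items():
    w=F2W(p,P);print(nm,w.round(4),[proj(cs[n],w).round(1) for n in cs])
```

```text
[ 0.55158089 -0.011211    0.11727595] [[ 0.9 -0.3]
 [ 0.8 -0. ]
 [-0.1  0.2]
 [-0.3 -0.3]
 [ 0.2 -1.9]]
pivot [[ 0.5516 -0.0112  0.11  ]] [array([[358.1, 246.5]]), array([[334.8, 272. ]])]
rpad [[ 0.5081 -0.1126  0.141 ]] [array([[381.1, 209.6]]), array([[395.7, 295.6]])]
rpaddown [[ 0.5086 -0.1166  0.097 ]] [array([[379.5, 224.7]]), array([[394.4, 294.5]])]
knob [[ 0.655  -0.1199  0.192 ]] [array([[316.3, 183.6]]), array([[400.9, 205.6]])]
knobin [[ 0.6497 -0.0752  0.192 ]] [array([[316.4, 194.7]]), array([[373.5, 209.6]])]
rtray [[ 0.5951 -0.2699  0.005 ]] [array([[345.3, 217.2]]), array([[464., 247.]])]
lip [[ 0.6012 -0.0054  0.142 ]] [array([[335.2, 234.2]]), array([[330.9, 242.8]])]
```

```bash
cat >> h.py <<'E'
from scipy.spatial.transform import Rotation as Ro
PF=[0.55158,-0.01121,0.11728]
def toolR(o): return Ro.from_euler("xyz",o["eef_rot"],degrees=True).as_matrix()
def info(o,tgts,turn=0):
    R=toolR(o);print("R\n",R.round(3)); print("t",o["time"],"tcp",np.round(o["tcp_pos"],4),"F",np.round(o["wrist_force"],1),"w",o["width"])
    x,y,a=PF
    d=np.array(o["tcp_pos"])[:2]-[x,y]
    print("feeder xy",(np.cos(a)*d[0]+np.sin(a)*d[1]).round(4),(-np.sin(a)*d[0]+np.cos(a)*d[1]).round(4))
    zf=np.degrees(np.arctan2(R[1,2],R[0,2]))-np.degrees(a);print("tool z angle in feeder frame",zf.round(2))
    for t in tgts:
        w=F2W(PF,t)[0];print(t,"world",w.round(4),"tool-axes shift in units of 30mm",(R.T@(w-o["tcp_pos"])/.03).round(2))
E
python3 - <<'E'
from plant import env
from h import *
info(env.get_obs(),[(-.055,-.0956,.2)])
E
```

```text
R
 [[-0.     0.964  0.268]
 [-0.     0.268 -0.964]
 [-1.    -0.     0.   ]]
t 1.0 tcp [ 0.1672 -0.6022  0.2139] F [-0.   0.3  0.2] w 0.09105934516960953
feeder xy -0.4509 -0.542
tool z angle in feeder frame -81.2
(-0.055, -0.0956, 0.2) world [ 0.5081 -0.1126  0.2   ] tool-axes shift in units of 30mm [  0.46  15.32 -12.69]
```

Request:
{"fn": "apply_moves", "kwargs": {"motion": [[0,0,0,0.88],[0,0,0,0.88],[0,0,0,0],[0,0,0,0],[0,0,0,0],[0,0,0,0]], "gripper": 255, "newtons": 10}}

```text
time: 1.5
tcp_pos: [0.1672, -0.6022, 0.2139]
eef_rot: [14.2, 90.0, -69.0]
wrist_force: [0.3, -0.4, 0.1]
width: 0.054
```

Run:
```python
from plant import env
from h import *
info(env.get_obs(),[(-.055,-.0956,.2)])
```

```text
R
 [[ 0.     0.993  0.119]
 [-0.     0.119 -0.993]
 [-1.     0.     0.   ]]
t 1.5 tcp [ 0.1672 -0.6022  0.2139] F [ 0.3 -0.4  0.1] w 0.05400341253489442
feeder xy -0.4509 -0.542
tool z angle in feeder frame -89.89
(-0.055, -0.0956, 0.2) world [ 0.5081 -0.1126  0.2   ] tool-axes shift in units of 30mm [  0.46  13.22 -14.86]
```

Request:
{"fn": "apply_moves", "kwargs": {"motion": [[0,0.66,-0.74,0],[0,0.66,-0.74,0],[0,0.66,-0.74,0],[0,0.66,-0.74,0],[0,0.66,-0.74,0],[0,0.66,-0.74,0],[0,0.66,-0.74,0],[0,0.66,-0.74,0]]}}

```text
time: 2.17
tcp_pos: [0.3044, -0.4061, 0.214]
eef_rot: [38.2, 90.0, -45.0]
wrist_force: [1.5, -0.4, -0.3]
width: 0.0017
```

Request:
{"fn": "apply_moves", "kwargs": {"motion": [[0,0.66,-0.74,0],[0,0.66,-0.74,0],[0,0.66,-0.74,0],[0,0.66,-0.74,0],[0,0.66,-0.74,0],[0,0.66,-0.74,0],[0,0.66,-0.74,0],[0,0,0,0]]}}

```text
time: 2.83
tcp_pos: [0.4253, -0.2333, 0.2141]
eef_rot: [126.8, 89.9, 43.7]
wrist_force: [-0.3, -1.2, 0.6]
width: 0.0008
```

Run:
```python
from plant import env
from h import *
info(env.get_obs(),[(-.055,-.0956,.2)])
```

```text
R
 [[ 0.001  0.993  0.121]
 [ 0.001  0.121 -0.993]
 [-1.     0.001 -0.001]]
t 2.8333 tcp [ 0.4253 -0.2333  0.2141] F [-0.3 -1.2  0.6] w 0.0007832897075023125
feeder xy -0.1514 -0.2058
tool z angle in feeder frame -89.77
(-0.055, -0.0956, 0.2) world [ 0.5081 -0.1126  0.2   ] tool-axes shift in units of 30mm [ 0.48  3.23 -3.66]
```

Request:
{"fn": "apply_moves", "kwargs": {"motion": [[0,0.6,-0.7,0],[0,0.6,-0.7,0],[0,0.6,-0.7,0],[0,0.6,-0.7,0],[0,0.6,-0.7,0],[0.3,0.1,-0.16,0],[0.3,0,0,0],[0,0,0,0]]}}

```text
time: 3.5
tcp_pos: [0.5015, -0.1168, 0.1941]
eef_rot: [-109.8, 89.8, 167.0]
wrist_force: [-0.6, 0.4, 0.2]
width: 0.0005
```

Run:
```python
from plant import env
from h import *
info(env.get_obs(),[(-.058,-.0956,.145),(-.058,-.0956,.098)])
for n,(a,b,c,d) in dict(side=(160,410,230,430),top=(140,340,150,520)).items():
    i=env.read_camera(n)["color"][a:b,c:d]; cv2.imwrite(f"pics/{n}1.png",cv2.resize(i,None,fx=2.1,fy=2.1,interpolation=cv2.INTER_CUBIC))
```

```text
R
 [[-0.003  0.993  0.118]
 [ 0.001  0.118 -0.993]
 [-1.    -0.003 -0.001]]
t 3.5 tcp [ 0.5015 -0.1168  0.1941] F [-0.6  0.4  0.2] w 0.0005227197776015627
feeder xy -0.0621 -0.099
tool z angle in feeder frame -89.92
(-0.058, -0.0956, 0.145) world [ 0.5052 -0.1129  0.145 ] tool-axes shift in units of 30mm [ 1.64  0.14 -0.11]
(-0.058, -0.0956, 0.098) world [ 0.5052 -0.1129  0.098 ] tool-axes shift in units of 30mm [ 3.2   0.14 -0.11]
```

View pics/side1.png

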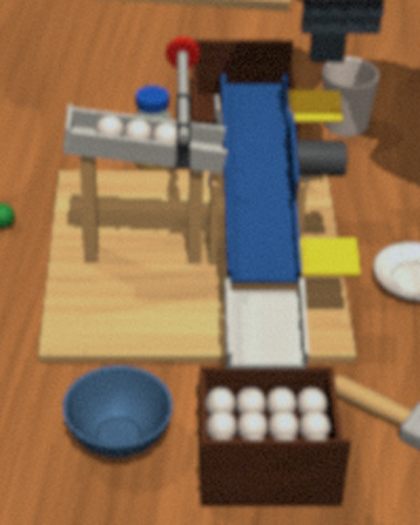

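View pics/top1.png

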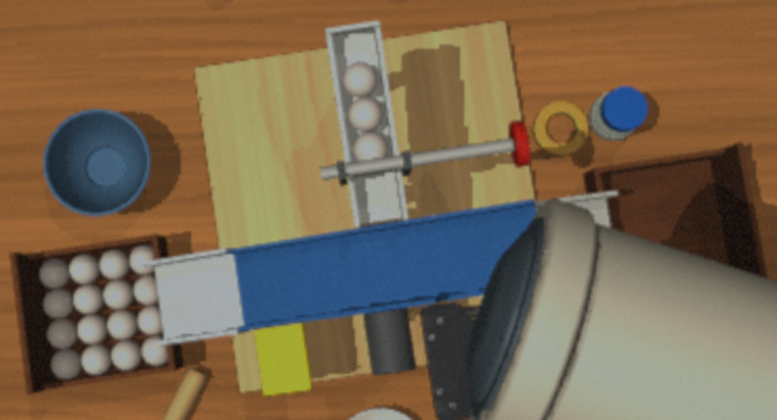

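Request:
{"fn": "apply_moves", "kwargs": {"motion": [[0.4,0.07,-0.1,0],[0.5,0,0,0],[0.5,0,0,0],[0.2,0,0,0],[0.2,0,0,0],[0.2,0,0,0],[0.2,0,0,0],[0,0,0,0]]}}

```text
time: 4.27
tcp_pos: [0.5041, -0.1137, 0.1293]
eef_rot: [-116.0, 90.0, 160.7]
wrist_force: [-0.1, 0.5, 0.7]
width: 0.0003
```

Run:
```python
from plant import env
from h import *
info(env.get_obs(),[(-.058,-.0956,.105)])
for n,(a,b,c,d) in dict(side=(160,410,230,430)).items():
    i=env.read_camera(n)["color"][a:b,c:d]; cv2.imwrite(f"pics/{n}2.png",cv2.resize(i,None,fx=2.1,fy=2.1,interpolation=cv2.INTER_CUBIC))
```

```text
R
 [[-0.001  0.993  0.117]
 [ 0.     0.117 -0.993]
 [-1.    -0.001 -0.   ]]
t 4.2667 tcp [ 0.5041 -0.1137  0.1293] F [-0.1  0.5  0.7] w 0.00034944483347970786
feeder xy -0.0591 -0.0963
tool z angle in feeder frame -90.02
(-0.058, -0.0956, 0.105) world [ 0.5052 -0.1129  0.105 ] tool-axes shift in units of 30mm [ 0.81  0.04 -0.02]
```

View pics/side2.png

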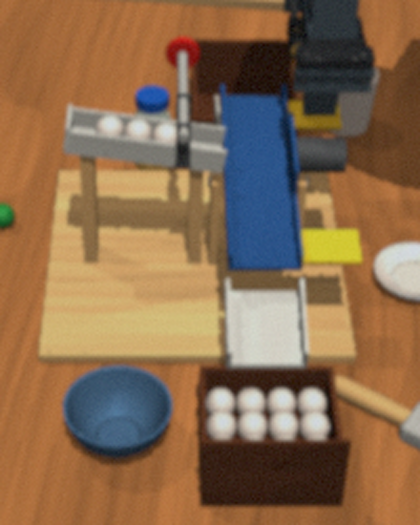

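Request:
{"fn": "apply_moves", "kwargs": {"motion": [[0.15,0,0,0],[0.15,0,0,0],[0.15,0,0,0],[0.15,0,0,0],[0.15,0,0,0],[0.15,0,0,0],[0.1,0,0,0],[0,0,0,0]]}}

```text
time: 4.98
tcp_pos: [0.5043, -0.1135, 0.0993]
eef_rot: [-118.9, 90.0, 157.8]
wrist_force: [0.1, 0.1, -0.2]
width: 0.0003
```

Request:
{"fn": "apply_moves", "kwargs": {"motion": [[-0.3,0,0,0],[-0.8,0,0,0],[-0.8,0,0,0],[-0.8,0,0,0],[-0.8,0,0,0],[0,0,0,0]]}}

```text
time: 5.48
tcp_pos: [0.5065, -0.1143, 0.21]
eef_rot: [64.0, 89.6, -19.3]
wrist_force: [2.3, -0.4, 0.2]
width: 0.0005
```

Run:
```python
from plant import env
from h import *
info(env.get_obs(),[(.086,-.19,.214),(.086,-.137,.185)])
c=env.read_camera("side")
print(proj(c,F2W(PF,[(-.055,-.0996,.097),(-.055,.0956,.141)])))
h=cv2.cvtColor(c["color"],cv2.COLOR_BGR2HSV);m=cv2.inRange(h,(24,150,60),(34,255,255));n,l,st,ce=cv2.connectedComponentsWithStats(m)
print([(st[i],ce[i]) for i in range(1,n) if st[i][4]>40])
i=c["color"][160:410,230:430]; cv2.imwrite(f"pics/side3.png",cv2.resize(i,None,fx=2.1,fy=2.1,interpolation=cv2.INTER_CUBIC))
```

```text
R
 [[ 0.007  0.993  0.117]
 [-0.002  0.117 -0.993]
 [-1.     0.006  0.003]]
t 5.4833 tcp [ 0.5065 -0.1143  0.21  ] F [ 2.3 -0.4  0.2] w 0.0005259692741663481
feeder xy -0.0568 -0.0971
tool z angle in feeder frame -90.0
(0.086, -0.19, 0.214) world [ 0.6592 -0.1898  0.214 ] tool-axes shift in units of 30mm [-0.09  4.76  3.1 ]
(0.086, -0.137, 0.185) world [ 0.653  -0.1372  0.185 ] tool-axes shift in units of 30mm [0.87 4.76 1.33]
[[379.51072573 224.70326248]
 [389.21154018 263.43691919]]
[(array([376, 259,  28,  11, 259], dtype=int32), array([388.92277992, 264.57528958]))]
```

View pics/side3.png

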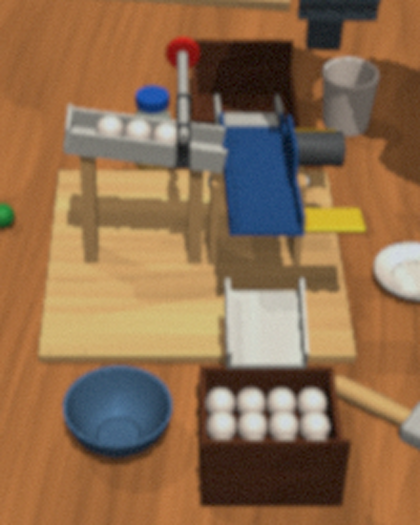

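Request:
{"fn": "apply_moves", "kwargs": {"motion": [[0,0,0.8,0],[0,0,0.8,0],[0,0.4,0.8,0],[0,0.8,0.6,0],[0,0.9,0.1,0],[0,0.9,0,0],[0,0.9,0,0],[0,0.8,0,0]]}}

```text
time: 6.2
tcp_pos: [0.6564, -0.1893, 0.2042]
eef_rot: [-122.3, 89.9, 154.4]
wrist_force: [-0.4, -0.1, 0.3]
width: -0.0001
```

Request:
{"fn": "apply_moves", "kwargs": {"motion": [[0.3,0,0,0],[0.3,0,0,0],[0.2,0,0,0],[0,0,0,0]]}}

```text
time: 6.53
tcp_pos: [0.6536, -0.1892, 0.1788]
eef_rot: [-116.6, 89.8, 160.1]
wrist_force: [-0.3, 0.1, -0.1]
width: 0.0005
```

Run:
```python
from plant import env
from h import *
info(env.get_obs(),[(.087,-.1345,.183),(.087,-.0895,.183)])
for n,(a,b,c,d) in dict(side=(120,370,230,430),top=(140,340,150,520)).items():
    i=env.read_camera(n)["color"][a:b,c:d]; cv2.imwrite(f"pics/{n}4.png",cv2.resize(i,None,fx=2.1,fy=2.1,interpolation=cv2.INTER_CUBIC))
```

```text
R
 [[-0.004  0.993  0.117]
 [ 0.001  0.117 -0.993]
 [-1.    -0.003 -0.002]]
t 6.5333 tcp [ 0.6536 -0.1892  0.1788] F [-0.3  0.1 -0.1] w 0.000540589173703442
feeder xy 0.0805 -0.1887
tool z angle in feeder frame -90.02
(0.087, -0.1345, 0.183) world [ 0.6537 -0.1346  0.183 ] tool-axes shift in units of 30mm [-0.14  0.22 -1.81]
(0.087, -0.0895, 0.183) world [ 0.6485 -0.0899  0.183 ] tool-axes shift in units of 30mm [-0.13  0.22 -3.31]
```

View pics/side4.png

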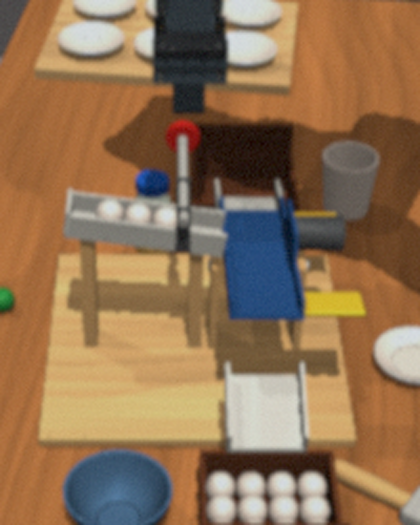

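View pics/top4.png

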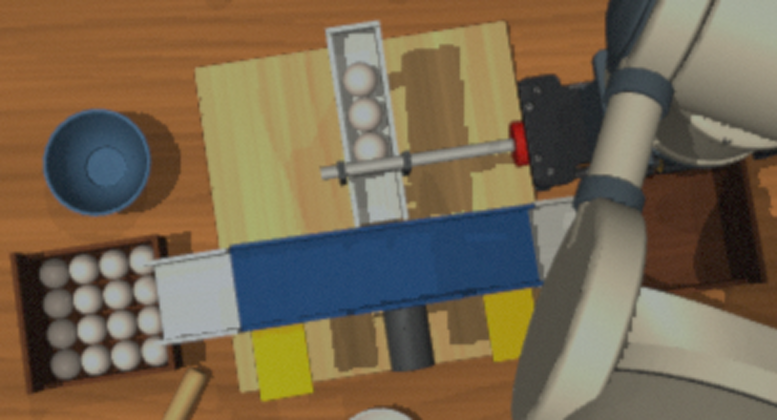

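Request:
{"fn": "apply_moves", "kwargs": {"motion": [[-0.1,0.2,-0.5,0],[0,0,-0.5,0],[0,0,-0.4,0],[0,0,-0.4,0],[0,0,-0.4,0],[0,0,-0.4,0],[0,0,-0.4,0],[0,0,-0.2,0]]}}

```text
time: 7.3
tcp_pos: [0.6498, -0.0916, 0.184]
eef_rot: [-141.5, 90.0, 135.3]
wrist_force: [-1.4, -1.8, 0.1]
width: 0.0007
```

Run:
```python
from plant import env
from h import *
info(env.get_obs(),[(.087,-.0895,.183)])
for n,(a,b,c,d) in dict(side=(120,370,230,430),top=(140,340,150,520)).items():
    i=env.read_camera(n)["color"][a:b,c:d]; cv2.imwrite(f"pics/{n}5.png",cv2.resize(i,None,fx=2.1,fy=2.1,interpolation=cv2.INTER_CUBIC))
```

```text
R
 [[-0.     0.993  0.118]
 [ 0.     0.118 -0.993]
 [-1.    -0.    -0.   ]]
t 7.3 tcp [ 0.6498 -0.0916  0.184 ] F [-1.4 -1.8  0.1] w 0.0006576539130640596
feeder xy 0.0881 -0.0914
tool z angle in feeder frame -89.96
(0.087, -0.0895, 0.183) world [ 0.6485 -0.0899  0.183 ] tool-axes shift in units of 30mm [ 0.03 -0.04 -0.06]
```

View pics/side5.png

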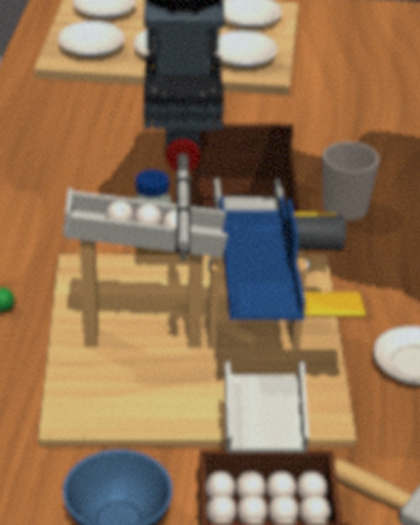

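View pics/top5.png

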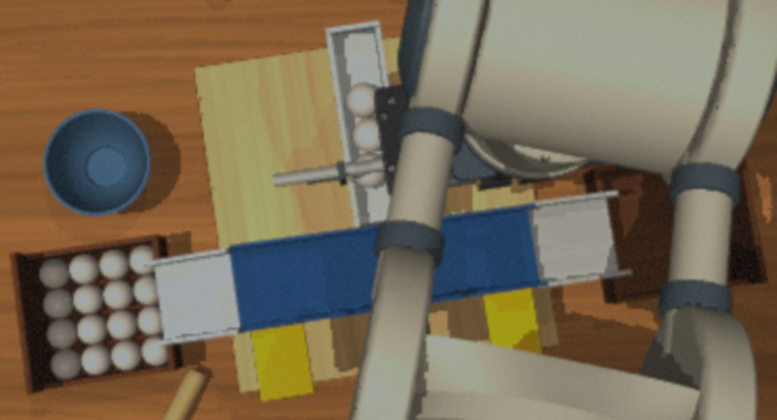

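Balls are starting to roll. I'll press on slowly to the stop's limit, watching the force.

Request:
{"fn": "apply_moves", "kwargs": {"motion": [[0,0,-0.05,0],[0,0,-0.05,0],[0,0,-0.05,0],[0,0,0,0]]}}

```text
time: 7.73
tcp_pos: [0.6496, -0.0892, 0.1838]
eef_rot: [18.9, 90.0, -64.5]
wrist_force: [0.4, -0.8, -0.5]
width: 0.0002
```

Run:
```python
from plant import env
from h import *
info(env.get_obs(),[])
```

```text
R
 [[ 0.     0.993  0.117]
 [-0.     0.117 -0.993]
 [-1.     0.     0.   ]]
t 7.7333 tcp [ 0.6496 -0.0892  0.1838] F [ 0.4 -0.8 -0.5] w 0.0002389161124143225
feeder xy 0.0882 -0.089
tool z angle in feeder frame -90.03
```

Request:
{"fn": "apply_moves", "kwargs": {"motion": [[0,0,-0.04,0],[0,0,-0.04,0],[0,0,0,0]]}}

```text
time: 7.98
tcp_pos: [0.6493, -0.0866, 0.1839]
eef_rot: [-151.0, 90.0, 125.7]
wrist_force: [-0.4, -1.4, -0.5]
width: 0.0007
```

Request:
{"fn": "apply_moves", "kwargs": {"motion": [[0,0,-0.04,0],[0,0,-0.04,0],[0,0,0,0]]}}

```text
time: 8.23
tcp_pos: [0.6491, -0.0845, 0.1839]
eef_rot: [1.6, 90.0, -81.7]
wrist_force: [0.5, -4.0, -1.2]
width: 0.0002
```

Request:
{"fn": "apply_moves", "kwargs": {"motion": [[0,0,-0.05,0],[0,0,0,0],[0,0,0,0]]}}

```text
time: 8.48
tcp_pos: [0.6491, -0.0843, 0.1839]
eef_rot: [4.8, 89.9, -78.5]
wrist_force: [1.3, -14.2, -3.0]
width: 0.0005
```

Run:
```python
from plant import env
from h import *
info(env.get_obs(),[])
for n,(a,b,c,d) in dict(side=(120,370,230,430),top=(140,340,150,520)).items():
    i=env.read_camera(n)["color"][a:b,c:d]; cv2.imwrite(f"pics/{n}6.png",cv2.resize(i,None,fx=2.1,fy=2.1,interpolation=cv2.INTER_CUBIC))
```

```text
R
 [[ 0.001  0.993  0.117]
 [-0.003  0.117 -0.993]
 [-1.     0.     0.003]]
t 8.4833 tcp [ 0.6491 -0.0843  0.1839] F [  1.3 -14.2  -3. ] w 0.0005040215767018206
feeder xy 0.0883 -0.084
tool z angle in feeder frame -90.03
```

View pics/side6.png

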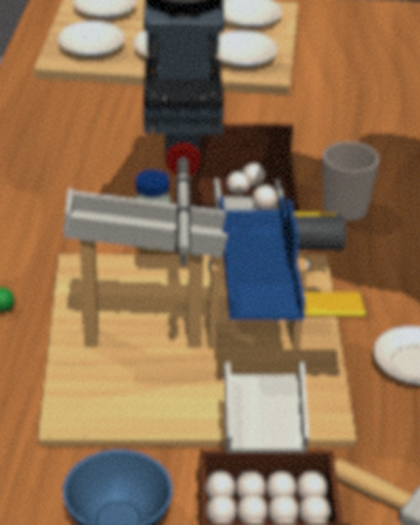

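View pics/top6.png

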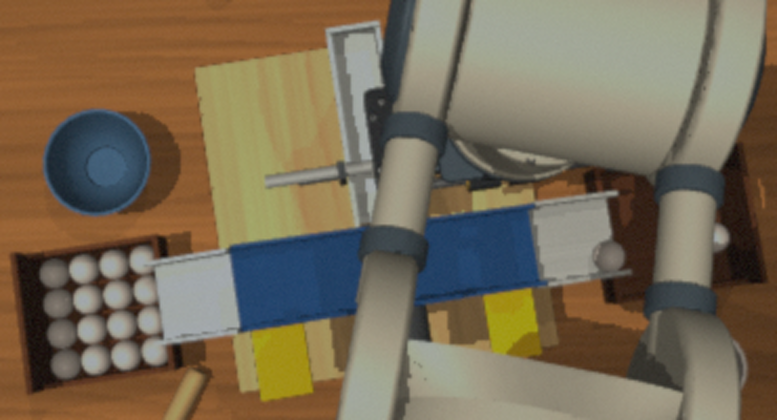

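Request:
{"fn": "apply_moves", "kwargs": {"motion": [[0,0,0.3,0],[0,0,0.6,0],[0,0,0.8,0],[0,0,0.8,0],[-0.5,0,0.6,0],[-0.5,0,0.8,0],[-0.5,0,0.8,0],[0,0,0.8,0]]}}

```text
time: 9.25
tcp_pos: [0.6693, -0.2482, 0.2323]
eef_rot: [64.0, 89.8, -19.2]
wrist_force: [0.8, -0.4, 0.9]
width: 0.0006
```

Request:
{"fn": "apply_moves", "kwargs": {"motion": [[0,0,0.9,0],[0,0,0.9,0],[0,-0.4,0.9,0],[0,-0.5,0.9,0],[0,-0.6,0.8,0],[0,-0.6,0.8,0],[0,-0.6,0.7,0],[0,0,0,0]]}}

```text
time: 9.92
tcp_pos: [0.6053, -0.4364, 0.2287]
eef_rot: [-60.2, 89.9, -143.7]
wrist_force: [0.0, -0.2, 0.3]
width: 0.0004
```

Run:
```python
from plant import env
from h import *
info(env.get_obs(),[])
for n,(a,b,c,d) in dict(side=(120,370,230,430),top=(140,340,150,520)).items():
    C=env.read_camera(n);i=C["color"][a:b,c:d]; cv2.imwrite(f"pics/{n}7.png",cv2.resize(i,None,fx=2.1,fy=2.1,interpolation=cv2.INTER_CUBIC))
    print(n,"knob in (disc centre)",proj(C,F2W(PF,[(.09,-.07,.192)])),"pads down/up",proj(C,F2W(PF,[(-.055,-.0996,.097),(-.055,.0956,.141)])))
    h=cv2.cvtColor(C["color"],cv2.COLOR_BGR2HSV)
    for lo,hi in (((24,150,60),(34,255,255)),((0,170,60),(6,255,255))):
        m=cv2.inRange(h,lo,hi);k,l,st,ce=cv2.connectedComponentsWithStats(m); print([(st[i][4],ce[i].round(1)) for i in range(1,k) if st[i][4]>40])
```

```text
R
 [[-0.001  0.994  0.113]
 [-0.001  0.113 -0.994]
 [-1.    -0.001  0.001]]
t 9.9167 tcp [ 0.6053 -0.4364  0.2287] F [ 0.  -0.2  0.3] w 0.0004331674039086491
feeder xy 0.0036 -0.4285
tool z angle in feeder frame -90.23
side knob in (disc centre) [[316.36593213 195.92177509]] pads down/up [[379.51072573 224.70326248]
 [389.21154018 263.43691919]]
[(np.int32(260), array([389. , 264.6]))]
[(np.int32(144), array([317.5, 193.8]))]
top knob in (disc centre) [[370.44014242 210.07558344]] pads down/up [[394.37072968 294.52133073]
 [284.5230947  311.87295923]]
[(np.int32(737), array([393.8, 294.4])), (np.int32(844), array([284. , 312.1]))]
[(np.int32(125), array([370.7, 212.1]))]
```

View pics/side7.png

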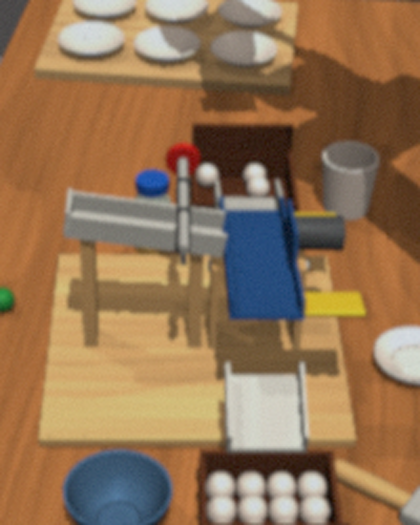

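View pics/top7.png

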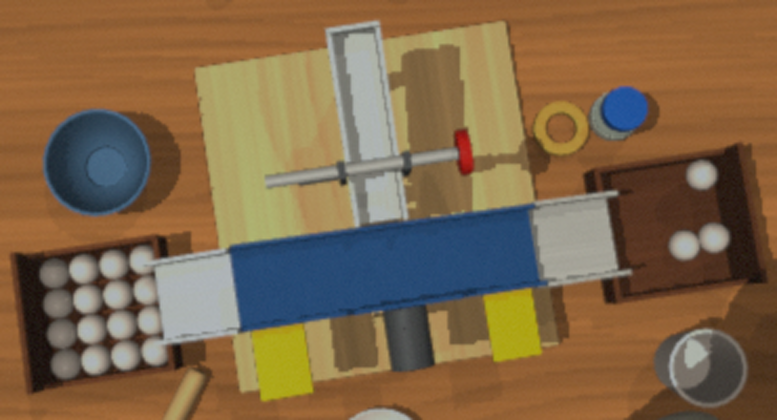

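Request:
{"fn": "apply_moves", "kwargs": {"motion": [[0,0,0,0],[0,0,0,0],[0,0,0,0],[0,0,0,0],[0,0,0,0],[0,0,0,0],[0,0,0,0],[0,0,0,0]]}}

```text
time: 10.68
tcp_pos: [0.6084, -0.4318, 0.2289]
eef_rot: [72.8, 90.0, -10.5]
wrist_force: [0.4, 0.6, -0.4]
width: 0.0008
```

Request:
{"fn": "apply_moves", "kwargs": {"motion": [[0,0,0,0],[0,0,0,0],[0,0,0,0],[0,0,0,0],[0,0,0,0],[0,0,0,0],[0,0,0,0],[0,0,0,0]]}}

```text
time: 11.35
tcp_pos: [0.6084, -0.4319, 0.2289]
eef_rot: [-160.0, 90.0, 116.7]
wrist_force: [0.9, -0.3, -0.1]
width: 0.0002
```

Request:
{"fn": "apply_moves", "kwargs": {"motion": [[0,0,0,0],[0,0,0,0],[0,0,0,0],[0,0,0,0],[0,0,0,0],[0,0,0,0],[0,0,0,0],[0,0,0,0]]}}

```text
time: 12.02
tcp_pos: [0.6084, -0.4319, 0.2289]
eef_rot: [78.0, 90.0, -5.3]
wrist_force: [1.6, 0.2, 0.0]
width: 0.0004
```

Run:
```python
from plant import env
from h import *
p=[]
for k in range(2):
    C=env.read_camera("top");p.append(C["color"][200:290,420:525].astype(int))
    m=(p[-1].min(2)>110).astype(np.uint8);n,l,st,ce=cv2.connectedComponentsWithStats(m);print([(st[i][4],ce[i].round(2)) for i in range(1,n) if st[i][4]>20])
    for _ in range(6): env.read_camera("side")
i=C["color"][140:340,150:520]; cv2.imwrite(f"pics/top8.png",cv2.resize(i,None,fx=2.1,fy=2.1,interpolation=cv2.INTER_CUBIC))
```

```text
[(np.int32(127), array([63.82, 23.12])), (np.int32(886), array([10.44, 53.52])), (np.int32(261), array([62.6 , 54.87]))]
[(np.int32(126), array([63.8 , 23.13])), (np.int32(887), array([10.43, 53.54])), (np.int32(265), array([62.65, 54.8 ]))]
```

View pics/top8.png

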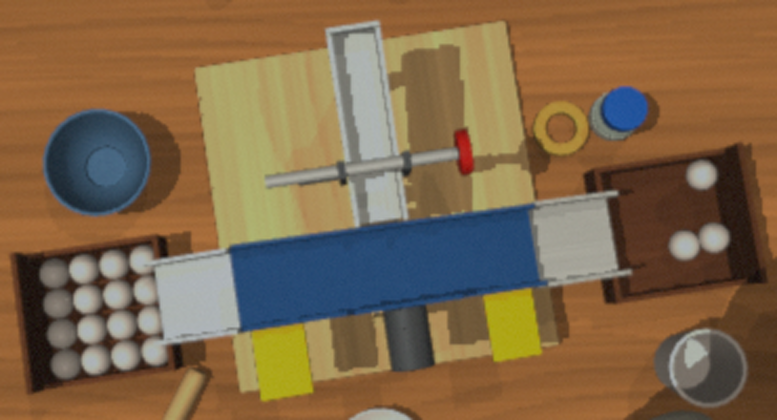

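The three balls rest in the right tray, the seesaw is tipped right and the knob is in. The arm is clear of everything.

```bash
python3 -c "
from plant import env
print(env.job_done())"
```

```text
the job is handed in; nothing more can be done
None
```

The job is done and handed in at about 13 s on the robot's clock. I pressed the right pad until the seesaw lay fully over to the right. I then pushed the red knob in until it met its limit, where the force rose to about 14 N. Only the shut fingertips touched the parts.

- **Balls:** the last pictures show all three lying still in the right tray, with the infeed empty.
- **Seesaw and stop:** both yellow pads lie within about 1 px of their tipped-right places, and the knob within about 2 px of its pushed-in place. The knob was already about 2 px off in my first fit of the feeder's position.
- **Surroundings:** the bystanders in view of the last pictures look unmoved, and the arm stood clear of everything.

No check failed. The top camera's view of the pad was blocked while I pressed it, so I followed that step from the side camera.

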